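# Tip the stones into the dish and hold the magnifier over them

### The job

Tip the five stones out of the scoop into the white dish, without handling the stones, and set the empty scoop back down flat on the bench. Then pick up the magnifier, carry it across to the dish clear of the soldering blocks and the tool tray without knocking it against anything on the bench, and finish still holding it, level and steady, with its lens centred over the dish a finger's breadth above the rim and not touching it, so that the smith can look the stones over. Leave the jar, the doming block and the tweezers where they are.

Things in the scene. Friction and masses are not known exactly. Their poses are not given: they have to be found in the camera images.
- dish: round white ceramic dish, loose, 0.35 kg, standing on the bench between the soldering blocks and the tool tray: 96 mm across at the foot, 120 mm over the rim, 28 mm high, wall 4 mm, inner floor 5 mm up; origin at the centre of its underside, z up
- dish_rim (a point): centre of the dish's mouth, level with its rim, 28 mm above its underside
- scoop: aluminium stone scoop, about 0.16 kg, standing on the bench to one side, beyond the blocks or the tool tray: flat pan 85 mm (x) by 70 mm (y), floor 3 mm thick, walls 3 mm thick and 22 mm high on three sides, open at the front (+x). Origin at the centre of the pan's underside; x out of the open end, z up. A handle runs level straight back (-x) from the rear wall
- scoop_grip (a point): point to grip in the scoop's flat-sided wooden handle, which is 14 mm wide (y), 12 mm high and runs from 42 to 127 mm behind the scoop's origin, its middle 26 mm above the underside; this point is 90 mm behind the origin, 26 mm up; axes as the scoop's
- scoop_lip (a point): middle of the scoop's open front edge, on the underside, 42.5 mm ahead of its origin; axes as the scoop's. The stones stay in while it is level, start to slip at 25 to 36 degrees nose-down, and at 50 degrees all slide out here
- stone1: polished green cabochon, round, 24 mm across and 12 mm thick, flat underneath and domed on top, 12 g; origin at its middle, z up through the dome. The five are alike and start flat in the scoop
- stone2: polished green cabochon, round, 24 mm across and 12 mm thick, flat underneath and domed on top, 12 g; origin at its middle, z up through the dome. The five are alike and start flat in the scoop
- stone3: polished green cabochon, round, 24 mm across and 12 mm thick, flat underneath and domed on top, 12 g; origin at its middle, z up through the dome. The five are alike and start flat in the scoop
- stone4: polished green cabochon, round, 24 mm across and 12 mm thick, flat underneath and domed on top, 12 g; origin at its middle, z up through the dome. The five are alike and start flat in the scoop
- stone5: polished green cabochon, round, 24 mm across and 12 mm thick, flat underneath and domed on top, 12 g; origin at its middle, z up through the dome. The five are alike and start flat in the scoop
- magnifier: hand magnifier, about 0.14 kg, lying flat on the bench on the side across from the scoop: clear round lens in a steel frame 90 mm across and 14 mm thick; flat-sided black handle 18 mm wide and 14 mm high in line with it, from 52 to 157 mm behind (-x) the lens centre, flush with the frame. Origin at the centre of the frame's underside; z up, square to the lens
- magnifier_grip (a point): point in the magnifier's handle to grip across its 18 mm width: 80 mm behind the lens centre, 7 mm above the underside; axes as the magnifier's
- blocks: fixed pile of three pale soldering blocks, 150 mm (x) by 90 mm (y) and 75 mm high, on one side of the dish; origin at the centre of its underside
- tool_tray: fixed open wooden tool tray, 220 mm (x) by 90 mm (y) and 60 mm high, on the other side of the dish, with files in it and a rawhide mallet laid along it: the mallet's handle sticks out 40 mm past the -x end, its head (near +x) reaches 90 mm above the bench; origin at the centre of its underside
- jar: loose closed green glass jar, 72 mm across and 115 mm high, beyond the dish; origin at the centre of its underside; a bystander
- doming_block: loose steel doming block, 50 mm cube, beyond the dish; origin at the centre of its underside; a bystander
- tweezers: loose steel tweezers, 112 mm long (x) and 4 mm thick, lying on top of the soldering blocks; origin at the middle of the underside; a bystander
Not all that is in view belongs to the job. What is shaped like the blocks but turquoise is not meant. Several things have the shape of the dish; the one meant has the colours described above.

How it is judged:
By the outcome, as a careful person would: the job done as asked, in the order asked, and still so for the second after the job is handed in, while the arm keeps its last pose, push and grip.
It also fails if it takes over 72 s, if anything falls off the work surface, if the arm or the gripper's body presses on something with over 40 N, if the wrist force passes 120 N, or if a joint passes its speed limit or range.

### The arm

A 6-joint arm with a two-finger parallel gripper is mounted at the origin on the work surface. World frame = base frame: x ahead of the robot, y to its left, z up, the work surface at z = 0. Lengths are in m, angles in rad, forces in N, time in s.
With the tool pointing down it reaches from about 0.425 to 0.95 m from the base axis. Payload 14.7 kg.
Tool frame: the origin (TCP) lies on the centre line of the jaws, within the pads' length; the fingertips stand 17 mm ahead of it and the grasp point (between the pads) lies 2 mm behind it; z points along the fingers, y is the line along which they close (so a half turn about z gives the same grasp; the last joint's range is limited). The gripper opens to 85 mm and grips with 20 to 120 N. Pads are 22 mm wide; open, the fingers measure 114 mm over their backs; the gripper's body (76 mm by 85 mm) begins 54 mm behind the grasp point. The pads swing forward as they close: fully open they stand 13 mm farther back than shut.
Start: joints at [-1.338, 0.48, 1.596, -0, 1.065, -0.047], TCP at [0.18, -0.625, 0.248] pointing down, gripper open.
Joint ranges: [-2.75, 2.75], [-0.82, 2.05], [0.23, 2.67], [-1.56, 4.7], [0.09, 2.69], [-2.92, 2.92]. Speed limits (rad/s): [1.89, 1.89, 2.39, 3.01, 3.01, 3.01].

### API

Orientations are given as [roll, pitch, yaw] about the fixed x, y, z axes, in that order (R = Rz(yaw) Ry(pitch) Rx(roll)).
In Python, from cell import r gives the robot as it stands. The module is installed in compiled form; this text tells all that it offers.
- The arm moves only by the tool drive_tool, never from a script. Its argument "rows" is a list of rows, each an object with "travel": the shift along the tool's x, y, z in mm, a list of three; "delta_rot": the turn, a rotation vector about the tool's x, y, z in degrees, a list of three; "gripper": the closure, from 0 (fully open) to 1 (shut). In form: [{"travel": [tx, ty, tz], "delta_rot": [ax, ay, az], "gripper": gripper}, ...]. A call has 1 to 20 rows; each row is the pose to reach, as a shift and turn from the pose commanded when the call began, along the tool's axes at that moment; what a row does not reach only later rows make up. A row lasts 1/10 s, in which the tool goes at most 50 mm and 8.59 degrees, less where a joint would pass 70% of its speed; a pose out of reach is approached as far as the arm can. A call with a gripper value outside its range is refused whole. The fingers move at their own pace and stop on an object; the grip force is fixed at half the most. Time passes only in rows, so rows that repeat a pose let the fingers close. It gives the time, the measured TCP pose, the force, the opening and the grip force at its end, in the units of the state.
- r.get_state(): the state, without advancing time (a new reading comes with each control period).
- r.snapshot(name): name is "scene" or "top" or "wrist"; returns the picture (420x560x3 uint8, red, green, blue); there is no depth.
- r.camera_model(name): a dict with "fx", "fy", "cx", "cy" (pixels), "xyz" and "attitude" of the camera in the world; the wrist camera has in their place "hand_eye" (4x4, takes a point from camera to tool coordinates, whose origin is the TCP and whose axes are the flange's). Camera axes: x right, y down, z forward; pixel columns grow to the right and rows downward; lengths in m; the calibration is good to about 2 mm. The wrist camera is an equidistant fisheye: a pixel r from the principal point sees the ray r / f radians off the axis. A picture is of the moment at which its call begins: read the wrist's pose just before it. camera_model takes no time and is no camera call.
- r.close_job(): hands the job in; it is judged then, once.
The state is a dict: "time": time; "qpos": joint angles; "joint_vel": joint speeds; "tau": joint torques, N m; "position": TCP position; "ee_rot": TCP orientation; "wrist_force": force on the tool from outside, world axes, zero at the start; "wrist_torque": the same for the moment, N m; "width": opening from 0.0 (shut) to 1.0 (fully open); "grip_force": force on a finger pad.
Only numpy, scipy, OpenCV 4.12 (cv2) and the standard library are available. Lean on these libraries where they do the work, as an engineer would, in place of code of your own. Each camera call takes 0.05 s, during which the arm holds its last target. There are 200 camera calls.

## Working session

There is one attempt and no reset: what is moved stays moved. The work goes in short steps, Python scripts to look and compute and a tool call to move; the robot and the scene stay as the last step left them, time stands still between calls to the robot, and variables do not carry over. Pictures are saved under pics/ and viewed, at most 12 in all, crops included, and the job is handed in when it is done.

Besides the shell and the picture viewer there is one more tool, called after ">>>" by a JSON object that holds its "op" and its "data", one argument or row to a line. drive_tool: Moves the arm, as the interface text tells. Its arguments: {"type":"object","properties":{"rows":{"type":"array"}},"required":["rows"]}

```bash
mkdir -p pics; python3 - <<'E'
from cell import r
import cv2
for n in ("scene","top"):
    cv2.imwrite(f"pics/{n}0.png",cv2.resize(r.snapshot(n)[:,:,::-1],(800,600),interpolation=cv2.INTER_CUBIC))
    print(r.camera_model(n))
print(r.camera_model("wrist")); print(r.get_state())
E
```

```text
{'fx': 416.97651438311766, 'fy': 416.97651438311766, 'cx': 283.88032271827774, 'cy': 213.32105319192232, 'xyz': array([ 0.92851631, -0.75654815,  0.93681196]), 'attitude': array([-2.36014713e+00,  9.90135196e-04,  4.47508401e-01])}
{'fx': 407.8643529793349, 'fy': 407.8643529793349, 'cx': 286.56019633954384, 'cy': 213.45556619892227, 'xyz': array([0.47282999, 0.03170573, 1.02153295]), 'attitude': array([-3.05535239,  0.00707513, -1.55749956])}
{'fx': 325.19226210127806, 'fy': 325.19226210127806, 'cx': 279.09213451566035, 'cy': 215.86614410614064, 'hand_eye': array([[ 4.66696509e-04, -9.60456795e-01, -2.78428676e-01,
         7.10175880e-02],
       [ 9.99999163e-01,  1.12311683e-04,  1.28875231e-03,
         1.13677429e-03],
       [-1.20652012e-03, -2.78429044e-01,  9.60456044e-01,
        -1.25872991e-01],
       [ 0.00000000e+00,  0.00000000e+00,  0.00000000e+00,
         1.00000000e+00]])}
{'time': 0.1, 'qpos': array([-1.33760074e+00,  4.80751842e-01,  1.59676699e+00, -2.27517441e-05,
        1.06509423e+00, -4.66035420e-02]), 'joint_vel': array([ 5.51547546e-05, -1.97498494e-04, -9.96337835e-04,  9.13541343e-05,
       -1.81709552e-03, -4.22343748e-04]), 'tau': array([ 6.39630398e-04, -9.52258158e+01, -4.31042540e+01, -1.00920222e-04,
        5.28902674e-03, -1.77176452e-05]), 'position': array([ 0.17944236, -0.62440529,  0.24776412]), 'ee_rot': array([-3.14057243e+00, -2.76663178e-05,  2.79810145e-01]), 'wrist_force': array([-0.35187644,  0.33119982, -0.25303065]), 'wrist_torque': array([0.00837603, 0.05149973, 0.04666305]), 'grip_force': 0.0, 'width': 1.0024072458006443}
```

View pics/top0.png

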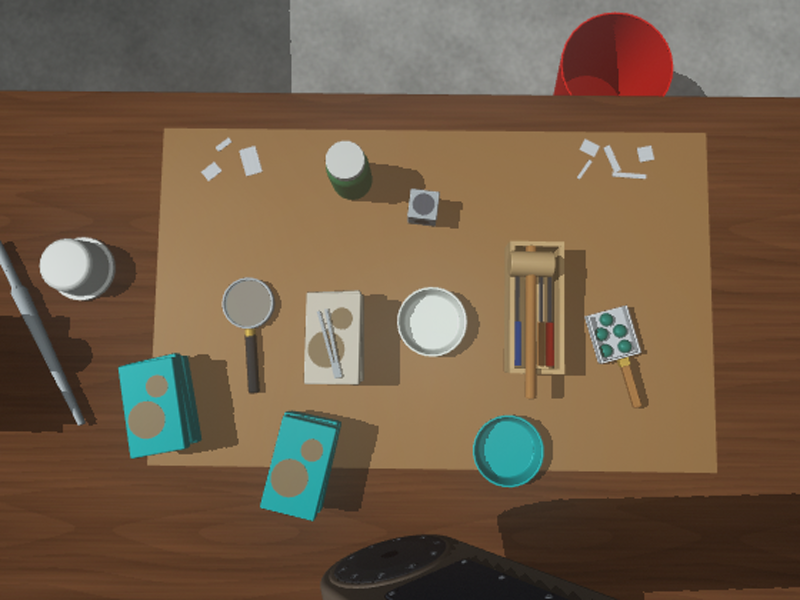

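View pics/scene0.png

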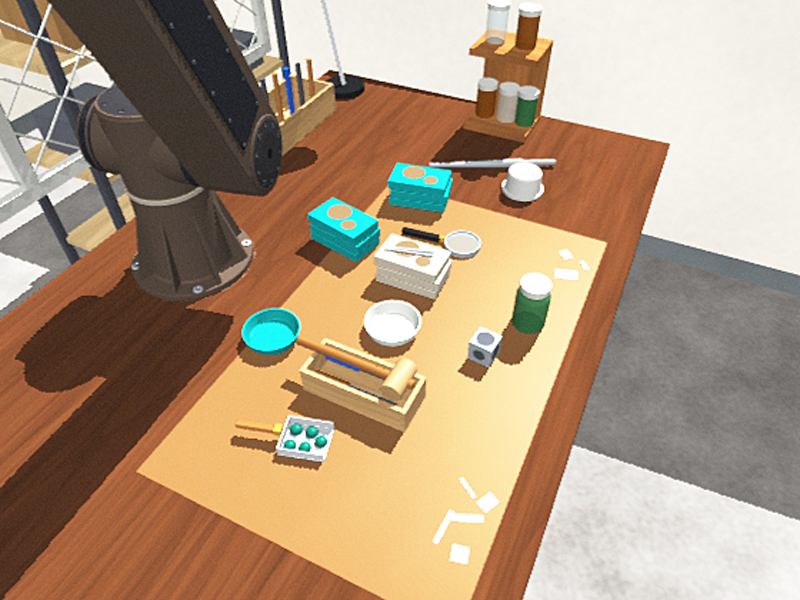

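The top view (up = +x, left = +y) shows the dish at about (432,321), the scoop pan at (613,334) with its handle end at (640,404), and the magnifier lens at (248,303) with its handle end at (253,391). The tray is at (537,307), the blocks at (333,338). I'll enlarge these.

```bash
cat > h.py <<'E'
from cell import r
import numpy as np, cv2
from scipy.spatial.transform import Rotation as R
def xy(n,u,v,z):  # native pixel -> world at height z
    c=r.camera_model(n); M=R.from_euler('xyz',c['attitude']).as_matrix()
    d=M@[(u-c['cx'])/c['fx'],(v-c['cy'])/c['fy'],1]
    return c['xyz']+d*(z-c['xyz'][2])/d[2]
def px(n,p):
    c=r.camera_model(n); M=R.from_euler('xyz',c['attitude']).as_matrix()
    q=M.T@(np.array(p)-c['xyz']); return c['cx']+c['fx']*q[0]/q[2], c['cy']+c['fy']*q[1]/q[2]
E
python3 - <<'E'
from h import *
s=r.snapshot("top")[:,:,::-1]
a=s[200:290,400:460]; b=s[190:280,150:210]
k=6
cv2.imwrite("pics/crop.png",np.hstack([cv2.resize(i,None,fx=k,fy=k,interpolation=cv2.INTER_CUBIC) for i in (a,b)]))
f=1/1.42857
for n,u,v,z in [("dish",432,321,.028),("blocks TL",305,291,.075),("blocks BR",361,385,.075),("tray TL",510,241,.06),("tray BR",563,374,.06),("mallet end",531,397,.07),("head",533,264,.09),("jar",345,160,.115),("cube",424,205,.05)]:
    print(n,xy("top",u*f,v*f,z).round(4))
E
```

```text
dish [0.5316 0.0009 0.028 ]
blocks TL [0.5753 0.2105 0.075 ]
blocks BR [0.424  0.1158 0.075 ]
tray TL [ 0.6652 -0.127   0.06  ]
tray BR [ 0.4456 -0.2133  0.06  ]
mallet end [ 0.4083 -0.1588  0.07  ]
head [ 0.622 -0.159  0.09 ]
jar [0.7822 0.1451 0.115 ]
cube [0.7274 0.0171 0.05  ]
```

View pics/crop.png

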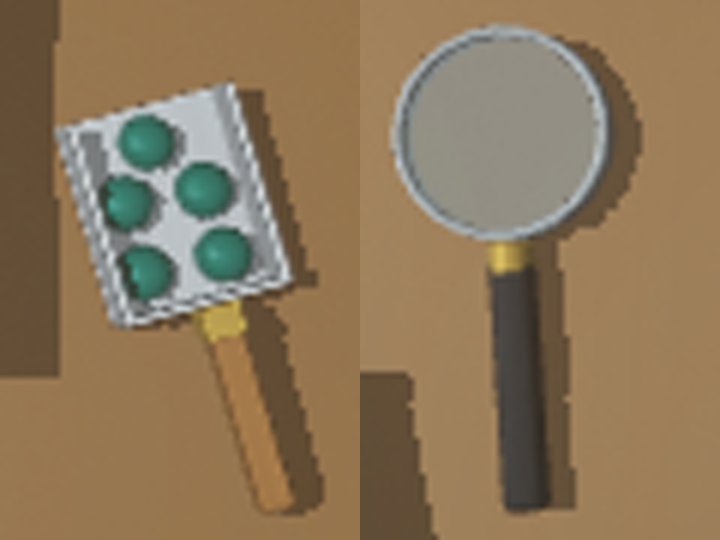

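The crop shows the scoop handle axis running from (227,338) to (273,508), with rear rim corners at (113,325) and (292,278) and front corners at (62,130) and (233,85). The magnifier lens is centred at (501,133) and its handle end is at (526,508).

```bash
python3 - <<'E'
from h import *
def S(u,v,z,ox=400,oy=200): return xy("top",ox+(u+.5)/6-.5,oy+(v+.5)/6-.5,z)
a=S(227,338,.032);b=S(273,508,.032);c=[S(u,v,.022) for u,v in((113,325),(292,278),(62,130),(233,85))]
d=a-b;print("handle",a.round(4),b.round(4),"yaw",np.degrees(np.arctan2(d[1],d[0])))
print([i.round(4) for i in c])
for i,j in ((0,2),(1,3)):
    e=c[j]-c[i];print("side yaw",np.degrees(np.arctan2(e[1],e[0])),np.linalg.norm(e))
e=c[0]-c[1];print("rear",np.degrees(np.arctan2(e[1],e[0]))-90,np.linalg.norm(e))
print("pan centre",np.mean(c,0))
m=S(141,133,.014,150,190);h=S(166,508,.014,150,190);d=m-h
print("mag",m,h,np.degrees(np.arctan2(d[1],d[0])),np.linalg.norm(d))
E
```

```text
handle [ 0.4603 -0.3247  0.032 ] [ 0.3931 -0.3417  0.032 ] yaw 14.232682373424407
[array([ 0.4648, -0.2822,  0.022 ]), array([ 0.4848, -0.355 ,  0.022 ]), array([ 0.5438, -0.2626,  0.022 ]), array([ 0.5631, -0.3326,  0.022 ])]
side yaw 13.955087043198231 0.08140982058529656
side yaw 15.96518459748929 0.08151889438449271
rear 15.34144161414244 0.07547573215002122
pan centre [ 0.51413197 -0.30811457  0.022     ]
mag [0.56051245 0.32206266 0.014     ] [0.40678722 0.30608173 0.014     ] 5.935022397682197 0.1545536731296446
```

```bash
cat >> h.py <<'E'
def plan(targets):  # targets: list of (xyz, rotation) world -> travel mm / rotvec deg in present tool axes
    s=r.get_state(); p0=s['position']; R0=R.from_euler('xyz',s['ee_rot'])
    print("t",s['time'],"pos",p0.round(4),"rpy",np.degrees(s['ee_rot']).round(2),"F",s['wrist_force'].round(1),"q",s['qpos'].round(2),"w",round(s['width'],3),round(s['grip_force'],1))
    for p,Q in targets:
        print((R0.inv().apply(np.array(p)-p0)*1000).round(1).tolist(), np.degrees((R0.inv()*Q).as_rotvec()).round(1).tolist())
def down(yaw): return R.from_euler('xyz',[180,0,yaw],degrees=True)
E
python3 - <<'E'
from h import *
plan([((.427,-.331,.12),down(15)),((.427,-.331,.024),down(15))])
E
```

```text
t 0.15 pos [ 0.1795 -0.6244  0.2478] rpy [-179.95   -0.     16.03] F [0.6 0.1 0.6] q [-1.34  0.48  1.6  -0.    1.07 -0.05] w 1.001 0.0
[318.9, -213.6, 128.0] [-0.1, -0.0, 1.0]
[318.9, -213.5, 224.0] [-0.1, -0.0, 1.0]
```

>>> {"op": "drive_tool", "data": {
  "rows": [
    {"travel": [319,-213.5,128],"delta_rot": [0,0,1],"gripper": 0},
    {"travel": [319,-213.5,128],"delta_rot": [0,0,1],"gripper": 0},
    {"travel": [319,-213.5,128],"delta_rot": [0,0,1],"gripper": 0},
    {"travel": [319,-213.5,128],"delta_rot": [0,0,1],"gripper": 0},
    {"travel": [319,-213.5,128],"delta_rot": [0,0,1],"gripper": 0},
    {"travel": [319,-213.5,128],"delta_rot": [0,0,1],"gripper": 0},
    {"travel": [319,-213.5,128],"delta_rot": [0,0,1],"gripper": 0},
    {"travel": [319,-213.5,128],"delta_rot": [0,0,1],"gripper": 0},
    {"travel": [319,-213.5,128],"delta_rot": [0,0,1],"gripper": 0},
    {"travel": [319,-213.5,128],"delta_rot": [0,0,1],"gripper": 0},
    {"travel": [319,-213.5,128],"delta_rot": [0,0,1],"gripper": 0},
    {"travel": [319,-213.5,128],"delta_rot": [0,0,1],"gripper": 0},
    {"travel": [319,-213.5,128],"delta_rot": [0,0,1],"gripper": 0}
  ]
}}

```text
time: 1.45
position: [0.4266, -0.3325, 0.1207]
ee_rot: [3.141, -0.0, 0.261]
wrist_force: [0.9, 0.0, 0.0]
width: 0.999
grip_force: 0.0
```

```bash
python3 - <<'E'
from h import *
plan([((.427,-.331,.024),down(15))])
s=r.get_state()
w=r.snapshot("wrist"); cv2.imwrite("pics/w1.png",w[:,:,::-1])
# project expected points into fisheye
c=r.camera_model("wrist"); H=c['hand_eye']; T=np.eye(4);T[:3,:3]=R.from_euler('xyz',s['ee_rot']).as_matrix();T[:3,3]=s['position']
I=np.linalg.inv(T@H); k=np.radians(15)
def S(x,y,z): return [.514+x*np.cos(k)-y*np.sin(k),-.308+x*np.sin(k)+y*np.cos(k),z]
for n,p in dict(hend=S(-.127,0,.032),hstart=S(-.05,0,.032),rearL=S(-.0425,.035,.022),rearR=S(-.0425,-.035,.022),frontL=S(.0425,.035,.022),frontR=S(.0425,-.035,.022)).items():
    q=I@np.append(p,1); th=np.arctan2(np.hypot(q[0],q[1]),q[2]); a=np.arctan2(q[1],q[0])
    print(n,round(c['cx']+c['fx']*th*np.cos(a)),round(c['cy']+c['fx']*th*np.sin(a)))
E
```

```text
t 1.45 pos [ 0.4266 -0.3325  0.1207] rpy [ 1.7997e+02 -2.0000e-02  1.4930e+01] F [0.9 0.  0. ] q [-0.72  0.5   1.96 -0.    0.68  0.59] w 0.999 0.0
[0.7, -1.4, 96.7] [0.0, -0.0, -0.1]
hend 276 275
hstart 275 170
rearL 225 158
rearR 326 157
frontL 224 38
frontR 326 38
```

View pics/w1.png

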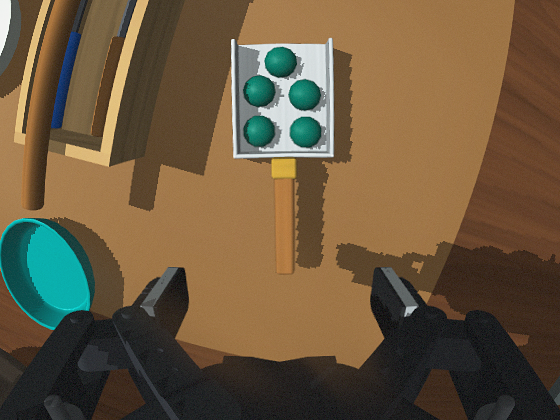

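The wrist view shows the handle at column 284 (272 at its end row), 8 px right of the prediction, so I'll shift +4 mm in tool y. The orientation matches.

>>> {"op": "drive_tool", "data": {
  "rows": [
    {"travel": [1,4,30],"delta_rot": [0,0,0],"gripper": 0},
    {"travel": [1,4,60],"delta_rot": [0,0,0],"gripper": 0},
    {"travel": [1,4,80],"delta_rot": [0,0,0],"gripper": 0},
    {"travel": [1,4,96.5],"delta_rot": [0,0,0],"gripper": 0},
    {"travel": [1,4,96.5],"delta_rot": [0,0,0],"gripper": 0},
    {"travel": [1,4,96.5],"delta_rot": [0,0,0],"gripper": 0.6},
    {"travel": [1,4,96.5],"delta_rot": [0,0,0],"gripper": 0.8},
    {"travel": [1,4,96.5],"delta_rot": [0,0,0],"gripper": 1},
    {"travel": [1,4,96.5],"delta_rot": [0,0,0],"gripper": 1},
    {"travel": [1,4,96.5],"delta_rot": [0,0,0],"gripper": 1},
    {"travel": [1,4,96.5],"delta_rot": [0,0,0],"gripper": 1},
    {"travel": [1,4,96.5],"delta_rot": [0,0,0],"gripper": 1},
    {"travel": [1,4,96.5],"delta_rot": [0,0,0],"gripper": 1},
    {"travel": [1,4,96.5],"delta_rot": [0,0,0],"gripper": 1}
  ]
}}

```text
time: 2.9
position: [0.4292, -0.3352, 0.024]
ee_rot: [3.141, -0.0, 0.262]
wrist_force: [-1.5, -1.5, 6.5]
width: 0.147
grip_force: 59.1
```

>>> {"op": "drive_tool", "data": {
  "rows": [
    {"travel": [0,0,-2],"delta_rot": [0,0,0],"gripper": 1},
    {"travel": [0,0,-6],"delta_rot": [0,0,0],"gripper": 1},
    {"travel": [0,0,-12],"delta_rot": [0,0,0],"gripper": 1},
    {"travel": [0,0,-20],"delta_rot": [0,0,0],"gripper": 1},
    {"travel": [0,0,-30],"delta_rot": [0,0,0],"gripper": 1},
    {"travel": [0,0,-42],"delta_rot": [0,0,0],"gripper": 1},
    {"travel": [0,0,-54],"delta_rot": [0,0,0],"gripper": 1},
    {"travel": [0,0,-66],"delta_rot": [0,0,0],"gripper": 1},
    {"travel": [0,0,-78],"delta_rot": [0,0,0],"gripper": 1},
    {"travel": [0,0,-90],"delta_rot": [0,0,0],"gripper": 1},
    {"travel": [0,0,-102],"delta_rot": [0,0,0],"gripper": 1},
    {"travel": [0,0,-114],"delta_rot": [0,0,0],"gripper": 1},
    {"travel": [0,0,-124],"delta_rot": [0,0,0],"gripper": 1},
    {"travel": [0,0,-130],"delta_rot": [0,0,0],"gripper": 1},
    {"travel": [0,0,-132],"delta_rot": [0,0,0],"gripper": 1}
  ]
}}

```text
time: 4.4
position: [0.4294, -0.3352, 0.1565]
ee_rot: [3.141, -0.0, 0.262]
wrist_force: [0.3, 0.2, -3.8]
width: 0.151
grip_force: 58.4
```

```bash
python3 - <<'E'
from h import *
plan([])
w=r.snapshot("wrist"); cv2.imwrite("pics/w2.png",w[:,:,::-1])
E
```

```text
t 4.4 pos [ 0.4294 -0.3352  0.1565] rpy [ 1.7996e+02 -3.0000e-02  1.5030e+01] F [ 0.3  0.2 -3.8] q [-0.72  0.45  1.93  0.    0.76  0.59] w 0.151 58.4
```

View pics/w2.png

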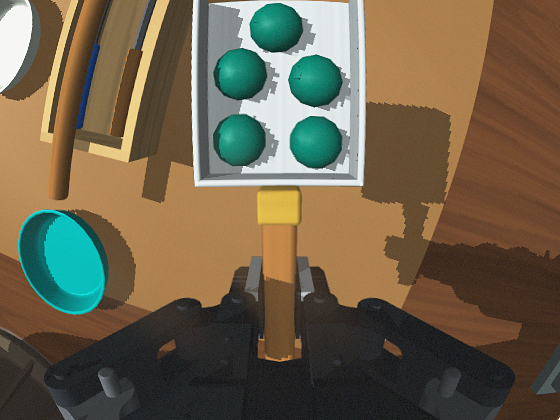

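Scoop is held straight in the jaws with all five stones in it (rear wall at row 184, handle centred on column 280). Next I check droop and refine the dish with the scene camera.

```bash
python3 - <<'E'
from h import *
from scipy.optimize import least_squares
c=r.camera_model("wrist"); H=c['hand_eye']; I=np.linalg.inv(H)
def pj(p):
    q=I@np.append(p,1); th=np.arctan2(np.hypot(q[0],q[1]),q[2]); a=np.arctan2(q[1],q[0])
    return np.array([c['cx']+c['fx']*th*np.cos(a),c['cy']+c['fx']*th*np.sin(a)])
# scoop in tool frame: nose-down th about grip, slide dx, lateral dy ; tool z down
def pt(P,v):
    th,dx,dy=v; x,y,z=P[0]+.09,P[1],P[2]-.026
    X=x*np.cos(th)+z*np.sin(th); Z=-x*np.sin(th)+z*np.cos(th)
    return np.array([X+dx,-y+dy,-.002-Z])
obs=[((-.0425,.035,.022),(194,185)),((-.0425,-.035,.022),(364,185)),((-.0395,.032,.022),(204,178)),((-.0395,-.032,.022),(355,178)),((0,.035,.022),(193,None)),((0,-.035,.022),(366,None))]
def f(v):
    e=[]
    for P,o in obs:
        q=pj(pt(P,v)); e.append(q[0]-o[0]); 
        if o[1]: e.append(q[1]-o[1])
    return e
s=least_squares(f,[0,0,0]); print(np.degrees(s.x[0]),s.x[1:]*1000,np.round(s.fun,1))
# dish by white/teal-free segmentation in both cams
from numpy import *
for n,u,v in (("scene",392,322),("top",432,321)):
    print(n,xy(n,u/1.42857,v/1.42857,.028).round(4))
    im=r.snapshot(n)[:,:,::-1]; k=cv2.inRange(im,(170,170,170),(255,255,255))
    N,L,st,ce=cv2.connectedComponentsWithStats(k)
    j=min(range(1,N),key=lambda j:hypot(ce[j][0]-u/1.42857,ce[j][1]-v/1.42857)+(st[j][4]<300)*999)
    (ex,ey),ax,an=cv2.fitEllipse(cv2.convexHull(argwhere(L==j)[:,::-1].astype(int32)))
    print("seg",st[j],ex*1.42857,ey*1.42857,ax,xy(n,ex,ey,.028).round(4))
E
```

```text
2.7247212718719966 [-0.64840549  1.40871948] [ 1.1  0.1 -0.5  0.2 -2.2 -0.1  1.8 -0.1  0.5 -0.7]
scene [ 0.534  -0.0021  0.028 ]Traceback (most recent call last):
  File "<stdin>", line 26, in <module>
TypeError: min() got an unexpected keyword argument 'key'
```

```bash
cat >> h.py <<'E'
D=np.array([.533,-.002,0])
def pour(psi,th,back,lz):
    B=R.from_euler('ZY',[psi,th],degrees=True)
    L=D+[-back*np.cos(np.radians(psi)),-back*np.sin(np.radians(psi)),lz]
    return L+B.apply([-.1325,0,.024]), B*R.from_euler('x',180,degrees=True)
E
python3 - <<'E'
from h import *
P,Q=pour(55,-2,.025,.132); p0=np.array(r.get_state()['position'])
f=lambda t:3*t*t-2*t**3
from scipy.spatial.transform import Slerp
s=r.get_state();S=Slerp([0,1],R.concatenate([R.from_euler('xyz',s['ee_rot']),Q]))
plan([(p0+(P-p0)*f(t),S(f(t))) for t in np.arange(1,19)/18])
E
```

```text
t 4.5 pos [ 0.4291 -0.335   0.1559] rpy [179.99  -0.    15.03] F [ 0.7 -0.4 -2. ] q [-0.72  0.45  1.93  0.    0.76  0.59] w 0.152 58.4
[0.6, -1.7, 0.0] [0.0, 0.0, -0.4]
[2.2, -6.6, 0.2] [0.0, 0.1, -1.4]
[4.8, -14.3, 0.3] [0.1, 0.1, -3.0]
[8.3, -24.4, 0.6] [0.1, 0.2, -5.0]
[12.3, -36.4, 0.9] [0.1, 0.4, -7.5]
[17.0, -50.1, 1.2] [0.2, 0.5, -10.4]
[22.0, -64.9, 1.5] [0.2, 0.6, -13.4]
[27.3, -80.5, 1.9] [0.3, 0.8, -16.7]
[32.7, -96.5, 2.3] [0.4, 1.0, -20.0]
[38.1, -112.5, 2.6] [0.4, 1.1, -23.3]
[43.4, -128.2, 3.0] [0.5, 1.3, -26.5]
[48.4, -143.0, 3.3] [0.5, 1.4, -29.6]
[53.0, -156.6, 3.7] [0.6, 1.6, -32.4]
[57.1, -168.7, 3.9] [0.6, 1.7, -34.9]
[60.5, -178.8, 4.2] [0.7, 1.8, -37.0]
[63.1, -186.4, 4.4] [0.7, 1.9, -38.6]
[64.8, -191.3, 4.5] [0.7, 1.9, -39.6]
[65.4, -193.1, 4.5] [0.7, 1.9, -40.0]
```

>>> {"op": "drive_tool", "data": {
  "rows": [
    {"travel": [0.5,-1.7,0],"delta_rot": [0,0,-0.4],"gripper": 1},
    {"travel": [2,-6.5,0],"delta_rot": [0,0,-1.4],"gripper": 1},
    {"travel": [5,-14,0],"delta_rot": [0,0,-3],"gripper": 1},
    {"travel": [8,-24,0.5],"delta_rot": [0,0.2,-5],"gripper": 1},
    {"travel": [12,-36,1],"delta_rot": [0,0.4,-7.5],"gripper": 1},
    {"travel": [17,-50,1],"delta_rot": [0.2,0.5,-10.4],"gripper": 1},
    {"travel": [22,-65,1.5],"delta_rot": [0.2,0.6,-13.4],"gripper": 1},
    {"travel": [27,-80.5,2],"delta_rot": [0.3,0.8,-16.7],"gripper": 1},
    {"travel": [32.5,-96.5,2],"delta_rot": [0.4,1,-20],"gripper": 1},
    {"travel": [38,-112.5,2.5],"delta_rot": [0.4,1.1,-23.3],"gripper": 1},
    {"travel": [43.5,-128,3],"delta_rot": [0.5,1.3,-26.5],"gripper": 1},
    {"travel": [48.5,-143,3],"delta_rot": [0.5,1.4,-29.6],"gripper": 1},
    {"travel": [53,-156.5,3.5],"delta_rot": [0.6,1.6,-32.4],"gripper": 1},
    {"travel": [57,-168.5,4],"delta_rot": [0.6,1.7,-34.9],"gripper": 1},
    {"travel": [60.5,-179,4],"delta_rot": [0.7,1.8,-37],"gripper": 1},
    {"travel": [63,-186.5,4.5],"delta_rot": [0.7,1.9,-38.6],"gripper": 1},
    {"travel": [65,-191.5,4.5],"delta_rot": [0.7,1.9,-39.6],"gripper": 1},
    {"travel": [65.5,-193,4.5],"delta_rot": [0.7,1.9,-40],"gripper": 1},
    {"travel": [65.5,-193,4.5],"delta_rot": [0.7,1.9,-40],"gripper": 1}
  ]
}}

```text
time: 6.4
position: [0.4425, -0.1317, 0.1513]
ee_rot: [-3.142, -0.035, 0.961]
wrist_force: [-0.1, 0.2, -1.8]
width: 0.152
grip_force: 58.5
```

```bash
python3 - <<'E'
from h import *
t=np.arange(1,13)/12
plan([pour(55,-2+18*a,.025,.132-.087*a) for a in t])
t_=r.snapshot("top")[150:330,210:450,::-1]; s=r.snapshot("scene")[150:330,160:400,::-1]
cv2.imwrite("pics/m3.png",cv2.resize(np.vstack([t_,s]),None,fx=1.66,fy=1.66))
E
```

```text
t 6.4 pos [ 0.4425 -0.1317  0.1513] rpy [-180.     -1.98   55.05] F [-0.1  0.2 -1.8] q [-0.38  0.36  2.12  0.06  0.65  0.19] w 0.152 58.5
[0.3, -0.2, 3.7] [-0.0, -1.5, 0.0]
[0.8, -0.2, 7.5] [-0.0, -3.0, 0.0]
[1.4, -0.2, 11.3] [-0.0, -4.5, 0.0]
[2.1, -0.2, 15.2] [-0.0, -6.0, 0.0]
[2.9, -0.2, 19.1] [-0.0, -7.5, 0.0]
[3.8, -0.2, 23.0] [-0.0, -9.0, 0.0]
[4.7, -0.2, 26.9] [-0.0, -10.5, 0.0]
[5.8, -0.2, 30.9] [-0.0, -12.0, 0.0]
[6.9, -0.2, 34.9] [-0.0, -13.5, 0.0]
[8.1, -0.2, 38.9] [0.0, -15.0, 0.0]
[9.4, -0.2, 43.0] [0.0, -16.5, 0.0]
[10.8, -0.2, 47.1] [0.0, -18.0, 0.0]
```

View pics/m3.png

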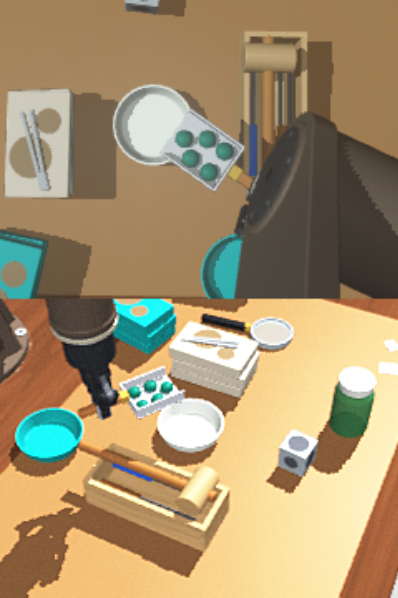

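The scene shows the pan pointing at the dish from the tray side with all five stones in it, and it is clear of everything. Tilting to 16 degrees while lowering, stopping a little higher than planned so the fingertips stay above the mallet handle.

>>> {"op": "drive_tool", "data": {
  "rows": [
    {"travel": [0.3,0,2.9],"delta_rot": [0,-1.5,0],"gripper": 1},
    {"travel": [0.8,0,5.8],"delta_rot": [0,-3,0],"gripper": 1},
    {"travel": [1.4,0,8.8],"delta_rot": [0,-4.5,0],"gripper": 1},
    {"travel": [2.1,0,11.9],"delta_rot": [0,-6,0],"gripper": 1},
    {"travel": [2.9,0,15],"delta_rot": [0,-7.5,0],"gripper": 1},
    {"travel": [3.8,0,18],"delta_rot": [0,-9,0],"gripper": 1},
    {"travel": [4.7,0,21],"delta_rot": [0,-10.5,0],"gripper": 1},
    {"travel": [5.8,0,24],"delta_rot": [0,-12,0],"gripper": 1},
    {"travel": [6.9,0,27.5],"delta_rot": [0,-13.5,0],"gripper": 1},
    {"travel": [8.1,0,30.5],"delta_rot": [0,-15,0],"gripper": 1},
    {"travel": [9.4,0,34],"delta_rot": [0,-16.5,0],"gripper": 1},
    {"travel": [10.8,0,37],"delta_rot": [0,-18,0],"gripper": 1},
    {"travel": [10.8,0,37],"delta_rot": [0,-18,0],"gripper": 1}
  ]
}}

```text
time: 7.8
position: [0.4496, -0.1216, 0.1142]
ee_rot: [-3.141, 0.28, 0.961]
wrist_force: [1.4, -0.7, -2.1]
width: 0.153
grip_force: 58.5
```

```bash
python3 - <<'E'
from h import *
plan([pour(55,16+38*a,.025,.055-.015*a) for a in np.arange(1,20)/19])
E
```

```text
t 7.8 pos [ 0.4496 -0.1216  0.1142] rpy [-179.97   16.05   55.05] F [ 1.4 -0.7 -2.1] q [-0.14  0.5   2.05 -0.37  0.76  0.76] w 0.153 58.5
[1.1, -0.3, -4.2] [-0.0, -1.9, 0.1]
[2.4, -0.3, -8.0] [-0.0, -3.9, 0.1]
[3.9, -0.3, -11.8] [-0.0, -5.9, 0.1]
[5.5, -0.3, -15.6] [-0.0, -7.9, 0.1]
[7.2, -0.3, -19.2] [-0.0, -9.9, 0.1]
[9.2, -0.3, -22.9] [-0.0, -11.9, 0.1]
[11.2, -0.3, -26.4] [-0.0, -13.9, 0.1]
[13.4, -0.3, -29.9] [-0.0, -15.9, 0.1]
[15.8, -0.3, -33.3] [-0.0, -17.9, 0.1]
[18.3, -0.3, -36.7] [-0.0, -19.9, 0.1]
[21.0, -0.3, -39.9] [-0.0, -21.9, 0.1]
[23.8, -0.3, -43.1] [-0.0, -23.9, 0.1]
[26.7, -0.3, -46.2] [-0.0, -25.9, 0.1]
[29.8, -0.3, -49.2] [0.0, -27.9, 0.1]
[33.0, -0.3, -52.1] [0.0, -29.9, 0.1]
[36.3, -0.3, -54.8] [0.0, -31.9, 0.1]
[39.7, -0.2, -57.5] [0.0, -33.9, 0.1]
[43.3, -0.2, -60.1] [0.0, -35.9, 0.1]
[46.9, -0.2, -62.5] [0.0, -37.9, 0.1]
```

>>> {"op": "drive_tool", "data": {
  "rows": [
    {"travel": [1.1,0,-4.2],"delta_rot": [0,-2,0],"gripper": 1},
    {"travel": [2.4,0,-8],"delta_rot": [0,-4,0],"gripper": 1},
    {"travel": [4.7,0,-13.7],"delta_rot": [0,-7,0],"gripper": 1},
    {"travel": [6.3,0,-17.4],"delta_rot": [0,-9,0],"gripper": 1},
    {"travel": [7.2,0,-19.2],"delta_rot": [0,-10,0],"gripper": 1},
    {"travel": [8.2,0,-21],"delta_rot": [0,-11,0],"gripper": 1},
    {"travel": [9.2,0,-22.9],"delta_rot": [0,-12,0],"gripper": 1},
    {"travel": [10.2,0,-24.6],"delta_rot": [0,-13,0],"gripper": 1},
    {"travel": [11.2,0,-26.4],"delta_rot": [0,-14,0],"gripper": 1},
    {"travel": [12.3,0,-28.2],"delta_rot": [0,-15,0],"gripper": 1},
    {"travel": [13.4,0,-29.9],"delta_rot": [0,-16,0],"gripper": 1},
    {"travel": [14.6,0,-31.6],"delta_rot": [0,-17,0],"gripper": 1},
    {"travel": [15.8,0,-33.3],"delta_rot": [0,-18,0],"gripper": 1},
    {"travel": [17,0,-35],"delta_rot": [0,-19,0],"gripper": 1},
    {"travel": [18.3,0,-36.7],"delta_rot": [0,-20,0],"gripper": 1},
    {"travel": [19.7,0,-38.3],"delta_rot": [0,-21,0],"gripper": 1},
    {"travel": [21,0,-39.9],"delta_rot": [0,-22,0],"gripper": 1},
    {"travel": [22.4,0,-41.5],"delta_rot": [0,-23,0],"gripper": 1},
    {"travel": [23.8,0,-43.1],"delta_rot": [0,-24,0],"gripper": 1}
  ]
}}

```text
time: 9.7
position: [0.4693, -0.0931, 0.1496]
ee_rot: [-3.141, 0.7, 0.961]
wrist_force: [-1.0, -0.0, -1.0]
width: 0.15
grip_force: 58.6
```

```bash
python3 - <<'E'
from h import *
plan([pour(55,40+16*a,.025,.044-.004*a) for a in np.arange(1,9)/8])
E
```

```text
t 9.7 pos [ 0.4693 -0.0931  0.1496] rpy [-179.99   40.1    55.04] F [-1. -0. -1.] q [ 0.11  0.65  1.84 -0.54  1.22  1.06] w 0.15 58.6
[2.6, -0.1, -2.7] [0.0, -1.9, 0.0]
[4.0, -0.1, -6.9] [0.0, -3.9, 0.0]
[5.6, -0.1, -11.0] [0.0, -5.9, 0.0]
[7.3, -0.1, -15.1] [0.0, -7.9, 0.0]
[9.2, -0.1, -19.2] [0.0, -9.9, 0.0]
[11.2, -0.1, -23.2] [0.0, -11.9, 0.0]
[13.3, -0.1, -27.1] [0.0, -13.9, 0.0]
[15.7, -0.1, -31.0] [0.0, -15.9, 0.0]
```

>>> {"op": "drive_tool", "data": {
  "rows": [
    {"travel": [2,0,-2.7],"delta_rot": [0,-2,0],"gripper": 1},
    {"travel": [4,0,-7],"delta_rot": [0,-4,0],"gripper": 1},
    {"travel": [5.6,0,-11],"delta_rot": [0,-6,0],"gripper": 1},
    {"travel": [7.3,0,-15],"delta_rot": [0,-8,0],"gripper": 1},
    {"travel": [9.2,0,-19],"delta_rot": [0,-10,0],"gripper": 1},
    {"travel": [11.2,0,-23],"delta_rot": [0,-12,0],"gripper": 1},
    {"travel": [13.4,0,-27],"delta_rot": [0,-14,0],"gripper": 1},
    {"travel": [15.7,0,-31],"delta_rot": [0,-16,0],"gripper": 1},
    {"travel": [15.7,0,-31],"delta_rot": [0,-16,0],"gripper": 1},
    {"travel": [15.7,0,-31],"delta_rot": [0,-16,0],"gripper": 1},
    {"travel": [15.7,0,-31],"delta_rot": [0,-16,0],"gripper": 1},
    {"travel": [15.7,0,-31],"delta_rot": [0,-16,0],"gripper": 1}
  ]
}}

```text
time: 10.9
position: [0.4874, -0.0673, 0.1635]
ee_rot: [3.141, 0.977, 0.96]
wrist_force: [0.5, -0.2, -1.9]
width: 0.149
grip_force: 58.7
```

```bash
python3 - <<'E'
from h import *
plan([])
t_=r.snapshot("wrist")[:,:,::-1]; s=r.snapshot("scene")[180:270,210:330,::-1]
cv2.imwrite("pics/m4.png",np.hstack([cv2.resize(t_,(400,300)),cv2.resize(s,(400,300))]))
E
```

```text
t 10.9 pos [ 0.4874 -0.0673  0.1635] rpy [179.99  55.98  55.01] F [ 0.5 -0.2 -1.9] q [ 0.21  0.8   1.68 -0.6   1.51  1.14] w 0.149 58.7
```

View pics/m4.png

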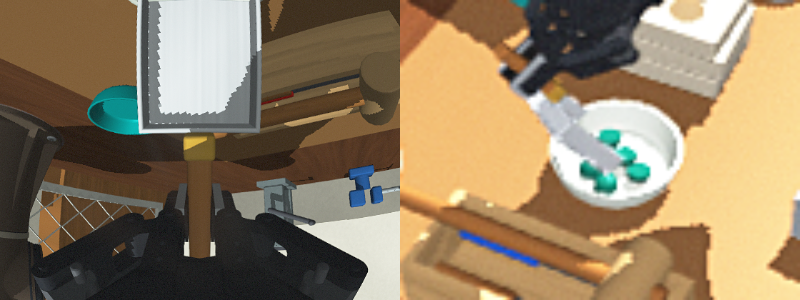

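The pan is empty, and the five stones lie in the dish (crop at about x 600–640, y 135–185). Now back to the scoop's place.

```bash
python3 - <<'E'
from h import *
s=r.get_state();p=s['position'];Q0=R.from_euler('xyz',s['ee_rot'])
Q=R.from_euler('ZY',[15,-2.5],degrees=True)*R.from_euler('x',180,degrees=True)
plan([(p+[0,0,.11],Q0),((.4294,-.3352,.157),Q)])
E
```

```text
t 11.0 pos [ 0.4875 -0.0673  0.1635] rpy [179.99  55.99  55.  ] F [ 0.6 -0.3 -2. ] q [ 0.21  0.8   1.67 -0.6   1.51  1.14] w 0.156 58.7
[-91.2, 0.0, -61.5] [0.0, 0.0, 0.0]
[-136.0, 106.0, 213.2] [18.8, 56.0, 37.3]
```

>>> {"op": "drive_tool", "data": {
  "rows": [
    {"travel": [-15,0,-10],"delta_rot": [0,0,0],"gripper": 1},
    {"travel": [-40,0,-27],"delta_rot": [0,0,0],"gripper": 1},
    {"travel": [-70,0,-47],"delta_rot": [0,0,0],"gripper": 1},
    {"travel": [-91,0,-61],"delta_rot": [0,0,0],"gripper": 1},
    {"travel": [-95,9,-38],"delta_rot": [1.6,4.7,3.1],"gripper": 1},
    {"travel": [-98.5,18,-15],"delta_rot": [3.1,9.3,6.2],"gripper": 1},
    {"travel": [-102,26.5,7.5],"delta_rot": [4.7,14,9.3],"gripper": 1},
    {"travel": [-106,35,30],"delta_rot": [6.3,18.7,12.4],"gripper": 1},
    {"travel": [-110,44,53],"delta_rot": [7.8,23.3,15.5],"gripper": 1},
    {"travel": [-113.5,53,76],"delta_rot": [9.4,28,18.6],"gripper": 1},
    {"travel": [-117,62,99],"delta_rot": [11,32.7,21.7],"gripper": 1},
    {"travel": [-121,70.5,122],"delta_rot": [12.5,37.3,24.8],"gripper": 1},
    {"travel": [-125,79.5,145],"delta_rot": [14.1,42,28],"gripper": 1},
    {"travel": [-128.5,88,167],"delta_rot": [15.7,46.7,31.1],"gripper": 1},
    {"travel": [-132,97,190],"delta_rot": [17.2,51.3,34.2],"gripper": 1},
    {"travel": [-136,106,213],"delta_rot": [18.8,56,37.3],"gripper": 1},
    {"travel": [-136,106,213],"delta_rot": [18.8,56,37.3],"gripper": 1},
    {"travel": [-136,106,213],"delta_rot": [18.8,56,37.3],"gripper": 1}
  ]
}}

```text
time: 12.8
position: [0.4285, -0.3356, 0.1577]
ee_rot: [3.141, -0.042, 0.26]
wrist_force: [-0.3, 0.3, -2.1]
width: 0.151
grip_force: 58.7
```

```bash
python3 - <<'E'
from h import *
Q=R.from_euler('ZY',[15,-2.5],degrees=True)*R.from_euler('x',180,degrees=True)
plan([((.4294,-.3352,.035),Q),((.4294,-.3352,.024),Q)])
E
```

```text
t 12.8 pos [ 0.4285 -0.3356  0.1577] rpy [179.98  -2.43  14.9 ] F [-0.3  0.3 -2.1] q [-0.74  0.44  1.95  0.05  0.73  0.53] w 0.151 58.7
[-4.2, -0.2, 122.6] [0.0, 0.1, -0.1]
[-4.7, -0.2, 133.6] [0.0, 0.1, -0.1]
```

>>> {"op": "drive_tool", "data": {
  "rows": [
    {"travel": [-1,0,25],"delta_rot": [0,0,0],"gripper": 1},
    {"travel": [-2,0,55],"delta_rot": [0,0,0],"gripper": 1},
    {"travel": [-3,0,85],"delta_rot": [0,0,0],"gripper": 1},
    {"travel": [-4,0,107],"delta_rot": [0,0,0],"gripper": 1},
    {"travel": [-4,0,118],"delta_rot": [0,0,0],"gripper": 1},
    {"travel": [-4,0,124],"delta_rot": [0,0,0],"gripper": 1},
    {"travel": [-4,0,128],"delta_rot": [0,0,0],"gripper": 1},
    {"travel": [-4,0,131],"delta_rot": [0,0,0],"gripper": 1},
    {"travel": [-4,0,131],"delta_rot": [0,0,0],"gripper": 1}
  ]
}}

```text
time: 13.7
position: [0.4315, -0.3346, 0.0263]
ee_rot: [3.141, -0.043, 0.262]
wrist_force: [-0.1, 0.0, -0.9]
width: 0.147
grip_force: 58.7
```

>>> {"op": "drive_tool", "data": {
  "rows": [
    {"travel": [0,0,1],"delta_rot": [0,0,0],"gripper": 1},
    {"travel": [0,0,2],"delta_rot": [0,0,0],"gripper": 1},
    {"travel": [0,0,2],"delta_rot": [0,0,0],"gripper": 1},
    {"travel": [0,0,2],"delta_rot": [0,0,0],"gripper": 0.7},
    {"travel": [0,0,2],"delta_rot": [0,0,0],"gripper": 0.5},
    {"travel": [0,0,2],"delta_rot": [0,0,0],"gripper": 0.3},
    {"travel": [0,0,2],"delta_rot": [0,0,0],"gripper": 0.3},
    {"travel": [0,0,2],"delta_rot": [0,0,0],"gripper": 0.3},
    {"travel": [0,0,-20],"delta_rot": [0,0,0],"gripper": 0.3},
    {"travel": [0,0,-50],"delta_rot": [0,0,0],"gripper": 0.3},
    {"travel": [0,0,-100],"delta_rot": [0,0,0],"gripper": 0.3},
    {"travel": [0,0,-140],"delta_rot": [0,0,0],"gripper": 0.3},
    {"travel": [0,0,-140],"delta_rot": [0,0,0],"gripper": 0.3}
  ]
}}

```text
time: 15.0
position: [0.4273, -0.3379, 0.1708]
ee_rot: [3.135, -0.047, 0.262]
wrist_force: [-0.7, -0.6, -0.5]
width: 0.697
grip_force: 0.0
```

```bash
python3 - <<'E'
from h import *
k=np.radians(5.9); g=np.array([.5605-.08*np.cos(k),.3221-.08*np.sin(k)])
plan([((*((np.array([.4315,-.3346])+g)/2+[.08,0]),.26),down(10)),((*g,.13),down(5.9))]);print(g)
E
```

```text
t 15.0 pos [ 0.4273 -0.3379  0.1708] rpy [179.61  -2.7   15.01] F [-0.7 -0.6 -0.5] q [-0.75  0.42  1.94  0.05  0.75  0.52] w 0.697 0.0
[194.0, -287.6, -82.1] [0.3, -2.7, 5.0]
[218.4, -615.9, 47.0] [0.2, -2.7, 9.1]
[0.48092377 0.3138766 ]
```

>>> {"op": "drive_tool", "data": {
  "rows": [
    {"travel": [194,-288,-82],"delta_rot": [0,-2.7,5],"gripper": 0},
    {"travel": [194,-288,-82],"delta_rot": [0,-2.7,5],"gripper": 0},
    {"travel": [194,-288,-82],"delta_rot": [0,-2.7,5],"gripper": 0},
    {"travel": [194,-288,-82],"delta_rot": [0,-2.7,5],"gripper": 0},
    {"travel": [194,-288,-82],"delta_rot": [0,-2.7,5],"gripper": 0},
    {"travel": [194,-288,-82],"delta_rot": [0,-2.7,5],"gripper": 0},
    {"travel": [194,-288,-82],"delta_rot": [0,-2.7,5],"gripper": 0},
    {"travel": [218,-616,47],"delta_rot": [0,-2.7,9.1],"gripper": 0},
    {"travel": [218,-616,47],"delta_rot": [0,-2.7,9.1],"gripper": 0},
    {"travel": [218,-616,47],"delta_rot": [0,-2.7,9.1],"gripper": 0},
    {"travel": [218,-616,47],"delta_rot": [0,-2.7,9.1],"gripper": 0},
    {"travel": [218,-616,47],"delta_rot": [0,-2.7,9.1],"gripper": 0},
    {"travel": [218,-616,47],"delta_rot": [0,-2.7,9.1],"gripper": 0},
    {"travel": [218,-616,47],"delta_rot": [0,-2.7,9.1],"gripper": 0},
    {"travel": [218,-616,47],"delta_rot": [0,-2.7,9.1],"gripper": 0},
    {"travel": [218,-616,47],"delta_rot": [0,-2.7,9.1],"gripper": 0},
    {"travel": [218,-616,47],"delta_rot": [0,-2.7,9.1],"gripper": 0}
  ]
}}

```text
time: 16.7
position: [0.4781, 0.3154, 0.1278]
ee_rot: [-3.139, 0.005, 0.104]
wrist_force: [0.9, 0.2, 0.5]
width: 1.001
grip_force: 0.0
```

```bash
python3 - <<'E'
from h import *
plan([((.481,.314,.0195),down(5.9))])
s=r.get_state(); w=r.snapshot("wrist")[:,:,::-1]; t=r.snapshot("top")[:,:,::-1]
cv2.imwrite("pics/m5.png",np.hstack([w[:,80:480],cv2.resize(t[200:290,340:460],(400,300)).repeat(1,0) if 0 else cv2.copyMakeBorder(np.vstack([cv2.resize(t[190:260,270:370],(400,280)),cv2.resize(t[205:240,400:450],(200,140)).repeat(2,1)]),0,0,0,0,0)]))
c=r.camera_model("wrist"); H=c['hand_eye']; T=np.eye(4);T[:3,:3]=R.from_euler('xyz',s['ee_rot']).as_matrix();T[:3,3]=s['position']
I=np.linalg.inv(T@H); k=np.radians(5.9)
for x in (-.157,-.08,-.055,-.045,0,.045):
    q=I@[.5605+x*np.cos(k),.3221+x*np.sin(k),.014,1]; th=np.arctan2(np.hypot(q[0],q[1]),q[2]); a=np.arctan2(q[1],q[0])
    print(x,round(c['cx']+c['fx']*th*np.cos(a)-80),round(c['cy']+c['fx']*th*np.sin(a)))
E
```

```text
t 16.7 pos [0.4781 0.3154 0.1278] rpy [-179.86    0.29    5.93] F [0.9 0.2 0.5] q [0.53 0.52 1.88 0.01 0.74 1.99] w 1.001 0.0
[3.3, 1.9, 108.3] [-0.1, 0.3, 0.0]
-0.157 200 301
-0.08 200 214
-0.055 200 182
-0.045 200 169
0 200 108
0.045 200 48
```

View pics/m5.png

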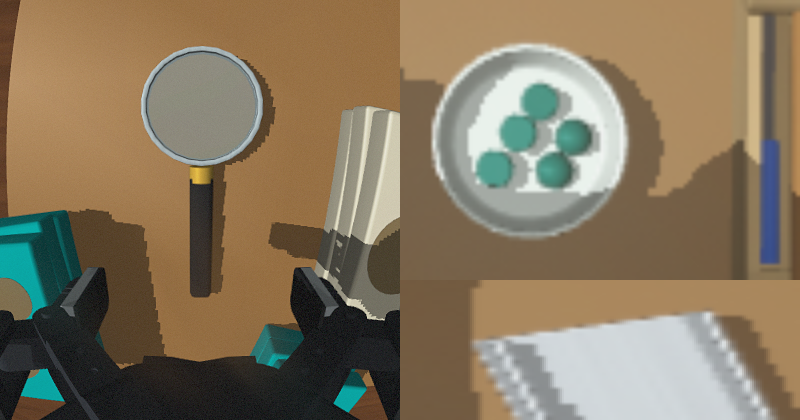

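The wrist view shows the magnifier lens at (202,106) and its handle end at (200,297), 1–2 px from the prediction. The top crop shows all five stones flat in the dish and the scoop pan empty on the bench. Descending and gripping.

>>> {"op": "drive_tool", "data": {
  "rows": [
    {"travel": [5,2.5,25],"delta_rot": [0,0.3,0],"gripper": 0.4},
    {"travel": [5,2.5,55],"delta_rot": [0,0.3,0],"gripper": 0.4},
    {"travel": [5,2.5,80],"delta_rot": [0,0.3,0],"gripper": 0.4},
    {"travel": [5,2.5,98],"delta_rot": [0,0.3,0],"gripper": 0.4},
    {"travel": [5,2.5,106],"delta_rot": [0,0.3,0],"gripper": 0.4},
    {"travel": [5,2.5,108],"delta_rot": [0,0.3,0],"gripper": 0.4},
    {"travel": [5,2.5,108],"delta_rot": [0,0.3,0],"gripper": 0.6},
    {"travel": [5,2.5,108],"delta_rot": [0,0.3,0],"gripper": 0.75},
    {"travel": [5,2.5,108],"delta_rot": [0,0.3,0],"gripper": 1},
    {"travel": [5,2.5,108],"delta_rot": [0,0.3,0],"gripper": 1},
    {"travel": [5,2.5,108],"delta_rot": [0,0.3,0],"gripper": 1},
    {"travel": [5,2.5,108],"delta_rot": [0,0.3,0],"gripper": 1},
    {"travel": [5,2.5,108],"delta_rot": [0,0.3,0],"gripper": 1},
    {"travel": [5,2.5,108],"delta_rot": [0,0.3,0],"gripper": 1}
  ]
}}

```text
time: 18.2
position: [0.4837, 0.3144, 0.0213]
ee_rot: [-3.138, -0.002, 0.103]
wrist_force: [-0.0, -2.3, 8.4]
width: 0.187
grip_force: 59.2
```

>>> {"op": "drive_tool", "data": {
  "rows": [
    {"travel": [0,0,-2],"delta_rot": [0,0,0],"gripper": 1},
    {"travel": [0,0,-6],"delta_rot": [0,0,0],"gripper": 1},
    {"travel": [0,0,-13],"delta_rot": [0,0,0],"gripper": 1},
    {"travel": [0,0,-22],"delta_rot": [0,0,0],"gripper": 1},
    {"travel": [0,0,-33],"delta_rot": [0,0,0],"gripper": 1},
    {"travel": [0,0,-45],"delta_rot": [0,0,0],"gripper": 1},
    {"travel": [0,0,-58],"delta_rot": [0,0,0],"gripper": 1},
    {"travel": [0,0,-72],"delta_rot": [0,0,0],"gripper": 1},
    {"travel": [0,0,-86],"delta_rot": [0,0,0],"gripper": 1},
    {"travel": [0,0,-100],"delta_rot": [0,0,0],"gripper": 1},
    {"travel": [0,0,-114],"delta_rot": [0,0,0],"gripper": 1},
    {"travel": [0,0,-126],"delta_rot": [0,0,0],"gripper": 1},
    {"travel": [0,0,-135],"delta_rot": [0,0,0],"gripper": 1},
    {"travel": [0,0,-138],"delta_rot": [0,0,0],"gripper": 1},
    {"travel": [0,0,-138],"delta_rot": [0,0,0],"gripper": 1}
  ]
}}

```text
time: 19.7
position: [0.4831, 0.3138, 0.1583]
ee_rot: [-3.139, -0.001, 0.103]
wrist_force: [0.1, -0.3, -0.3]
width: 0.187
grip_force: 58.7
```

```bash
python3 - <<'E'
from h import *
plan([((.533-.08,-.002,.157),down(0))])
w=r.snapshot("wrist")[:,:,::-1]; cv2.imwrite("pics/w6.png",w)
E
```

```text
t 19.7 pos [0.4831 0.3138 0.1583] rpy [-1.7982e+02 -7.0000e-02  5.9000e+00] F [ 0.1 -0.3 -0.3] q [0.52 0.48 1.86 0.   0.8  1.99] w 0.187 58.7
[-62.4, 311.1, 0.3] [-0.2, -0.1, 5.9]
```

View pics/w6.png

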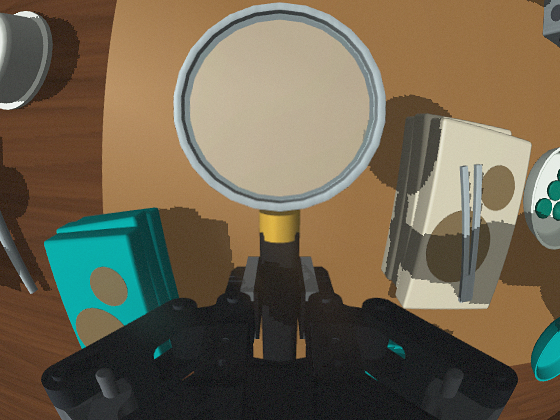

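The lens frame spans columns 174–385 and rows 3–211, held straight. The dish with its five stones is at the right edge. I'll fit the lens pose in the tool frame.

```bash
python3 - <<'E'
from h import *
from scipy.optimize import least_squares
c=r.camera_model("wrist"); I=np.linalg.inv(c['hand_eye'])
a=np.linspace(0,2*np.pi,361)
def f(v,zfix=None):
    X,Y,Z,th=v; x=.045*np.cos(a); P=np.c_[X+x*np.cos(th),Y+.045*np.sin(a),Z+x*np.sin(th),a*0+1]@I.T
    t=np.arctan2(np.hypot(P[:,0],P[:,1]),P[:,2]); b=np.arctan2(P[:,1],P[:,0])
    u=c['cx']+c['fx']*t*np.cos(b); w=c['cy']+c['fx']*t*np.sin(b)
    return [u.min()-174,u.max()-385,w.min()-3,w.max()-211]
s=least_squares(f,[.08,0,.007,0],x_scale=[.01,.01,.01,.1]); print(s.x[:3]*1000,"nose-down deg",np.degrees(s.x[3]),s.fun)
print(np.round(f([.08,0,.0073,0]),1),np.round(f([.08,0,.0073,.05]),1))
E
```

```text
[78.39545045  1.42181323 10.15124433] nose-down deg -3.050037823002213 [-0.23589354  0.23629347  0.24932194 -0.23196279]
[-5.5 -0.8 -3.6 -0.5] [-5.5 -0.8 -1.6  0.8]
```

>>> {"op": "drive_tool", "data": {
  "rows": [
    {"travel": [-1,4,0],"delta_rot": [0,0,0.1],"gripper": 1},
    {"travel": [-3,14,0],"delta_rot": [0,0,0.3],"gripper": 1},
    {"travel": [-6,30,0],"delta_rot": [0,0,0.6],"gripper": 1},
    {"travel": [-10,50,0],"delta_rot": [0,0,1],"gripper": 1},
    {"travel": [-15,74,0],"delta_rot": [0,0,1.4],"gripper": 1},
    {"travel": [-20,101,0],"delta_rot": [0,0,1.9],"gripper": 1},
    {"travel": [-25,128,0],"delta_rot": [0,0,2.4],"gripper": 1},
    {"travel": [-31,156,0],"delta_rot": [-0.1,0,3],"gripper": 1},
    {"travel": [-36,183,0],"delta_rot": [-0.1,0,3.5],"gripper": 1},
    {"travel": [-41,210,0],"delta_rot": [-0.1,0,4],"gripper": 1},
    {"travel": [-46,237,0],"delta_rot": [-0.1,0,4.5],"gripper": 1},
    {"travel": [-51,261,0],"delta_rot": [-0.2,0,4.9],"gripper": 1},
    {"travel": [-55,281,0],"delta_rot": [-0.2,0,5.3],"gripper": 1},
    {"travel": [-58,297,0],"delta_rot": [-0.2,0,5.6],"gripper": 1},
    {"travel": [-60.5,307,0],"delta_rot": [-0.2,0,5.8],"gripper": 1},
    {"travel": [-61,311,0],"delta_rot": [-0.2,0,5.9],"gripper": 1},
    {"travel": [-61,311,0],"delta_rot": [-0.2,0,5.9],"gripper": 1}
  ]
}}

```text
time: 21.45
position: [0.4541, -0.0022, 0.1571]
ee_rot: [3.141, -0.001, -0.001]
wrist_force: [0.5, 0.3, -0.2]
width: 0.191
grip_force: 58.7
```

```bash
python3 - <<'E'
from h import *
plan([((.4545,-.002,.0655),down(0))])
E
```

```text
t 21.45 pos [ 0.4541 -0.0022  0.1571] rpy [ 1.7997e+02 -4.0000e-02 -6.0000e-02] F [ 0.5  0.3 -0.2] q [-0.07  0.34  2.12 -0.    0.67  1.5 ] w 0.191 58.7
[0.4, -0.3, 91.6] [0.0, -0.0, -0.1]
```

>>> {"op": "drive_tool", "data": {
  "rows": [
    {"travel": [0,0,5],"delta_rot": [0,0,0],"gripper": 1},
    {"travel": [0,0,15],"delta_rot": [0,0,0],"gripper": 1},
    {"travel": [0,0,27],"delta_rot": [0,0,0],"gripper": 1},
    {"travel": [0,0,40],"delta_rot": [0,0,0],"gripper": 1},
    {"travel": [0,0,53],"delta_rot": [0,0,0],"gripper": 1},
    {"travel": [0,0,65],"delta_rot": [0,0,0],"gripper": 1},
    {"travel": [0,0,74],"delta_rot": [0,0,0],"gripper": 1},
    {"travel": [0,0,80],"delta_rot": [0,0,0],"gripper": 1},
    {"travel": [0,0,82],"delta_rot": [0,0,0],"gripper": 1},
    {"travel": [0,0,82],"delta_rot": [0,0,0],"gripper": 1}
  ]
}}

```text
time: 22.45
position: [0.4543, -0.0018, 0.0749]
ee_rot: [3.141, -0.0, 0.0]
wrist_force: [-0.1, 0.2, -1.2]
width: 0.187
grip_force: 58.7
```

```bash
python3 - <<'E'
from h import *
plan([])
w=r.snapshot("wrist")[:,:,::-1];t=r.snapshot("top")[180:280,240:360,::-1];s=r.snapshot("scene")[175:275,215:335,::-1]
L=cv2.resize(w[0:320,110:450],(425,400))
Rr=np.vstack([cv2.resize(i,(360,300),interpolation=cv2.INTER_CUBIC) for i in (t,s)])
cv2.imwrite("pics/m7.png",np.hstack([cv2.copyMakeBorder(L,0,200,0,0,0),Rr]))
E
```

```text
t 22.45 pos [ 0.4543 -0.0018  0.0749] rpy [ 1.7997e+02 -2.0000e-02  1.0000e-02] F [-0.1  0.2 -1.2] q [-0.07  0.5   2.18 -0.    0.46  1.5 ] w 0.187 58.7
```

View pics/m7.png

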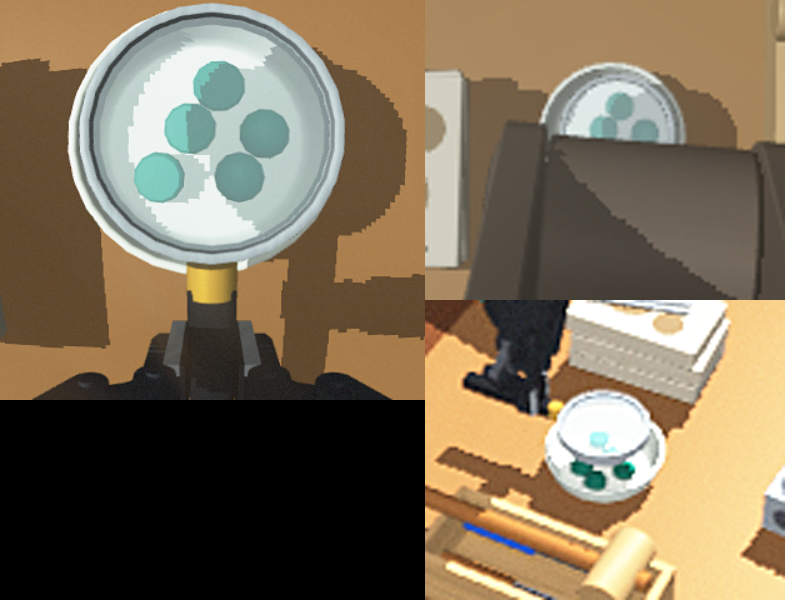

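The wrist crop shows the rim peeking out on the left (column 68) and below (row ~273). In the top crop the dish spans columns 540–686 and the lens frame 553–681. Working out the lens-to-dish offset.

```bash
python3 - <<'E'
from h import *
from scipy.optimize import least_squares
s=r.get_state(); c=r.camera_model("wrist"); I=np.linalg.inv(c['hand_eye'])
T=np.eye(4);T[:3,:3]=R.from_euler('xyz',s['ee_rot']).as_matrix();T[:3,3]=s['position']; Iw=I@np.linalg.inv(T)
a=np.linspace(0,2*np.pi,721)
def ext(x,y,z,rad,M):
    P=np.c_[x+rad*np.cos(a),y+rad*np.sin(a),a*0+z,a*0+1]@M.T
    t=np.arctan2(np.hypot(P[:,0],P[:,1]),P[:,2]); b=np.arctan2(P[:,1],P[:,0])
    u=c['cx']+c['fx']*t*np.cos(b); w=c['cy']+c['fx']*t*np.sin(b)
    return np.array([u.min(),u.max(),w.min(),w.max()])
d=least_squares(lambda v:ext(v[0],v[1],.028,.06,Iw)[[0,3]]-[68/1.25+110,273/1.25],[.533,0],x_scale=.01).x
print("wrist dish",d,ext(*d,.028,.06,Iw))
for nm,u0,z in (("dish",613,.028),("lens",617,.0676)):
    print("top",nm,xy("top",240+(u0-425)/3,213,z)[1])
# scene: dish outline cols 545..666 rows ..502 ; lens frame outer 557..652 rows 391..464
def pe(x,y,z,rad):
    q=np.array([px("scene",(x+rad*np.cos(t),y+rad*np.sin(t),z)) for t in a[::8]])
    return np.array([q[:,0].min(),q[:,0].max(),q[:,1].min(),q[:,1].max()])
g=lambda u:215+(u-425)/3; h=lambda v:175+(v-300)/3
o=np.array([g(545),g(666),h(391),h(464)])
print("scene dish",least_squares(lambda v:(pe(v[0],v[1],.028,.06)-[g(545),g(666),0,h(502)])[[0,1]],[.533,0],x_scale=.01).x)
for z in (.060,.0676,.075):
    q=least_squares(lambda v:pe(v[0],v[1],z,.045)-[g(555),g(653),h(390),h(457)],[.533,0],x_scale=.01); print("scene lens",z,q.x,q.fun.round(1))
E
```

```text
wrist dish [ 5.34360366e-01 -4.50968065e-04] [164.4        384.68149914   2.19200844 218.4       ]
top dish 0.000519271808407315
top lens -0.0013661836121198895
scene dish [ 0.53804229 -0.00499989]
scene lens 0.06 [0.53155029 0.00584753] [ 1.  -1.   0.3 -0.2]Traceback (most recent call last):
  File "<stdin>", line 23, in <module>
    return func(*args, **kwargs)
    result = trf(vector_fun.fun, vector_fun.jac, x0, f0, J0, lb, ub, ftol, xtol,
                 gtol, max_nfev, x_scale, loss_function, tr_solver,
                 tr_options.copy(), verbose, callback=callback_wrapped)
    return trf_no_bounds(
        fun, jac, x0, f0, J0, ftol, xtol, gtol, max_nfev, x_scale,
        loss_function, tr_solver, tr_options, verbose, callback=callback)
    J = jac(x)
    self._update_jac()
    ~~~~~~~~~~~~~~~~^^
    self.J = self.jac_wrapped(xp_copy(self.x), f0=self.f)
             ~~~~~~~~~~~~~~~~^^^^^^^^^^^^^^^^^^^^^^^^^^^^
    J, dct = approx_derivative(
             ~~~~~~~~~~~~~~~~~^
        self.fun,
        ^^^^^^^^^
    ...<2 lines>...
        **self.finite_diff_options,
        ^^^^^
[... 230 characters left out ...]
^^^^^^^^^^^^^^^^^^^^^^
                             mf)
                             ^^^
    df = [f_eval - f0 for f_eval in f_evals]
                                    ^^^^^^^
    f = np.atleast_1d(self.fun(x, *self.args, **self.kwargs))
                      ~~~~~~~~^^^^^^^^^^^^^^^^^^^^^^^^^^^^^^
    return np.atleast_1d(self.fun(x))
                         ~~~~~~~~^^^
    return self.f(x, *self.args, **self.kwargs)
           ~~~~~~^^^^^^^^^^^^^^^^^^^^^^^^^^^^^^
  File "<stdin>", line 23, in <lambda>
  File "<stdin>", line 17, in pe
  File "h.py", line 9, in px
    c=r.camera_model(n); M=R.from_euler('xyz',c['attitude']).as_matrix()
ValueError: time passes only in moves, steps and waits
```

>>> {"op": "drive_tool", "data": {
  "rows": [
    {"travel": [0.5,-0.7,2],"delta_rot": [0,0,0],"gripper": 1},
    {"travel": [1,-1.5,5],"delta_rot": [0,0,0],"gripper": 1},
    {"travel": [1.5,-2,8],"delta_rot": [0,0,0],"gripper": 1},
    {"travel": [1.5,-2,9.5],"delta_rot": [0,0,0],"gripper": 1},
    {"travel": [1.5,-2,9.5],"delta_rot": [0,0,0],"gripper": 1},
    {"travel": [1.5,-2,9.5],"delta_rot": [0,0,0],"gripper": 1},
    {"travel": [1.5,-2,9.5],"delta_rot": [0,0,0],"gripper": 1},
    {"travel": [1.5,-2,9.5],"delta_rot": [0,0,0],"gripper": 1},
    {"travel": [1.5,-2,9.5],"delta_rot": [0,0,0],"gripper": 1},
    {"travel": [1.5,-2,9.5],"delta_rot": [0,0,0],"gripper": 1}
  ]
}}

```text
time: 23.6
position: [0.4558, 0.0001, 0.0656]
ee_rot: [3.141, -0.001, -0.0]
wrist_force: [-0.1, -0.5, -0.7]
width: 0.187
grip_force: 58.7
```

```bash
python3 - <<'E'
from h import *
plan([])
w=r.snapshot("wrist")[:,:,::-1];s=r.snapshot("scene")[160:310,140:340,::-1]
cv2.imwrite("pics/m8.png",np.hstack([cv2.resize(w[0:300,110:450],(340,300)),cv2.resize(s,(400,300),interpolation=cv2.INTER_CUBIC)]))
E
```

```text
t 23.6 pos [4.558e-01 1.000e-04 6.560e-02] rpy [ 1.7997e+02 -5.0000e-02 -1.0000e-02] F [-0.1 -0.5 -0.7] q [-0.07  0.52  2.19 -0.    0.44  1.51] w 0.187 58.7
```

View pics/m8.png

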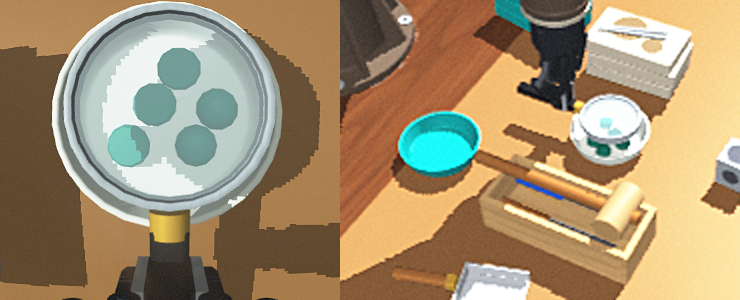

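The final view shows the lens (columns 63–273) concentric with the dish rim (52–282), all five stones under it and the empty scoop lying flat on the bench. Handing in.

```bash
python3 -c "
from cell import r
print(r.close_job())"
```

```text
the job is handed in; nothing more can be done
None
```

I handed the job in at about 24 s: all five stones are in the white dish, the empty scoop is flat on the bench, and the arm is holding the magnifier steady and level with its lens centred over the dish, about 16 mm above the rim by calculation (level and height not separately measured).

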